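# Step a press drift down the hole gauge

### The arm

A 6-joint arm with a two-finger parallel gripper is mounted at the origin on the work surface. World frame = base frame: x ahead of the robot, y to its left, z up, the work surface at z = 0. Lengths are in m, angles in degrees, forces in N, time in s.
With the tool pointing down it reaches from about 0.325 to 0.775 m from the base axis. Payload 9.3 kg.
Tool frame: the origin (TCP) lies at the very end of the fingers, on their centre line; the grasp point (between the pads) lies robot.grip_depth behind it (robot.grip_depth is the distance from the TCP to the grasp point, in m); z points along the fingers, y is the direction in which the jaws open and shut (so a half turn about z gives the same grasp; the last joint's range is limited). The gripper opens to 85 mm and grips with 20 to 120 N. Pads are 22 mm wide; open, the fingers measure 114 mm over their backs; the gripper's body (76 mm by 85 mm) begins 54 mm behind the grasp point. The pads swing forward as they close: fully open they stand 13 mm farther back than shut.
Start: joints at [55.313, 14.817, 1.232, 76.415, 0, 81.257], TCP at [0.241, 0.495, 0.231] pointing down, gripper open.
Joint ranges: [-174.27, 174.27], [-52.1, 104.24], [-59.71, 78.15], [-110.17, 111.67], [-87.03, 83.33], [-180, 180]. Speed limits (degrees/s): [127.2, 127.2, 159.86, 180, 180, 180].

### API

Orientations are given as [roll, pitch, yaw] about the fixed x, y, z axes, in that order (R = Rz(yaw) Ry(pitch) Rx(roll)).
In Python, from station import status, vision, ticket, robot gives the robot as it stands.
- The arm moves only by the tool servo_tool, never from a script. Its argument "moves" is one flat list of numbers, 5 for each row, row after row: the shift along the tool's x, y, z in m, then the turn about the tool's z in rad, then the gripper command: -1 is shut, 1 is fully open, values between are in proportion. In form: [x, y, z, roll, grip, x, y, z, roll, grip, ...]. A call has 1 to 12 rows; each row shifts and turns the commanded pose from where the row before left it, along the tool's axes as they then stand; what a row does not reach is not made up. A row lasts 1/8 s, in which the tool goes at most 62.5 mm and 10.7 degrees, less where a joint would pass 70% of its speed; a pose out of reach is approached as far as the arm can. A call with a gripper value outside its range is refused whole. The fingers move at their own pace and stop on an object; the grip force is fixed at half the most. Time passes only in rows, so rows that do not move let the fingers close. It gives the time, the measured TCP pose, the force and the opening at its end, in the units of the state.
- status.state(): the state, without advancing time (a new reading comes with each control period).
- vision.grab_frame(name): name is "scene" or "top" or "wrist"; returns a dict with "image" (420x560x3 uint8, blue, green, red), "depth" (420x560 float32, m along the optical axis (not along the pixel's ray), 0 where there is no reading), "fx", "fy", "cx", "cy" (pixels), "position" and "attitude" of the camera in the world; the wrist camera has in their place "hand_eye" (4x4, takes a point from camera to tool coordinates, whose origin is the TCP and whose axes are the flange's). Camera axes: x right, y up, looking along -z (the intrinsics and any distortion apply to the point x, -y, -z); pixel columns grow to the right and rows downward; lengths in m; the calibration is good to about 2 mm. A picture is of the moment at which its call begins: read the wrist's pose just before it.
- ticket.sign_off(): hands the job in, once; it reports no verdict.
The state is a dict: "time": time; "joints": joint angles; "qvel": joint speeds; "joint_efforts": joint torques, N m; "eef_pos": TCP position; "ee_rot": TCP orientation; "wrist_force": force on the tool from outside, world axes, zero at the start; "torque": the same for the moment, N m; "opening": opening from 0.0 (shut) to 1.0 (fully open).
Only numpy, scipy, OpenCV 4.12 (cv2) and the standard library are available. Lean on these libraries where they do the work, as an engineer would, in place of code of your own. Each camera call takes 0.05 s, during which the arm holds its last target.

### The job

Gauge the middle-thick of the three aluminium drifts in the wooden rack: start by pushing its foot right through the widest hole of the steel hole gauge, draw it out, then step down to the narrowest hole that it will still pass through. Keep hold of it while you lower it through that hole to the gauge's base board, then let go and leave it standing there.

Things in the scene. Friction and masses are not known exactly. Their poses are not given: they have to be found in the camera images.
- drift_c (a point): Centre of the drift to gauge: a plain upright aluminium rod, 22 mm thick, 120 mm long (foot 60 mm below this point, top 60 mm above), z along the rod, 0.12 kg. It stands loosely in a socket 25 mm deep of a fixed wooden rack 70 x 240 x 40 mm high. Sockets are 85 mm apart in a row; the other two hold a 14 mm and a 32 mm drift of the same length (tops 135 mm above the bench), in any order.
- hole_wide (a point): Centre of the 48 mm hole at the top face of the fixed gauge: a steel plate 80 x 210 x 12 mm, top face 62 mm above the bench. Its base board's upper face is 52 mm below the plate's top face, so a drift standing on it has its centre 8 mm above the plate's top. z up, y along the row of three holes (65 mm apart) to the narrower ones.
- hole_middle (a point): Centre of the middle hole, 32 mm in diameter, at the top face of the same plate. All holes go right through and are countersunk, 4 mm wider all round at the mouth; the space between plate and base board (40 mm) is open.
- hole_narrow (a point): Centre of the narrowest hole, 18 mm in diameter, at the top face of the same plate.
There are look-alikes about, which are no part of the job. What is shaped like the part that bears drift_c but green is not meant.

How it is judged (in metres and radians):
On the way, in this order (a step that is already met when the one before it is completed fails the run):
1. the drift's foot has been pushed right through the widest hole (horizontal distance between drift_c and hole_wide below 0.025 m and z of drift_c in the frame of hole_wide below 0.046 m), for 0.1 s.
2. the drift, still held by the fingers, has been lowered through the middle hole nearly to the base board (horizontal distance between drift_c and hole_middle below 0.016 m and z of drift_c in the frame of hole_middle below 0.025 m and contact force between the fingers and drift above 0.5 N), for 0.1 s.
At the end, for the whole second after the job is handed in: The middle-thick drift stands released and at rest in the middle hole, its foot on the base board (centre 0 to 16 mm above the plate's top face, within 16 mm of the hole's axis, tilted less than 0.22 rad) (horizontal distance between drift_c and hole_middle below 0.016 m and z of drift_c in the frame of hole_middle between 0 and 0.016 m and angle between drift_c's own z axis and vertical below 0.22 rad and linear speed of drift below 0.03 m/s); the robot touches nothing.
It also fails if it takes over 51 s, if anything falls off the work surface, if the arm or the gripper's body presses on something with over 40 N, if the wrist force passes 120 N, or if a joint passes its speed limit or range.

## Working session

There is one attempt and no reset: what is moved stays moved. The work goes in short steps, Python scripts to look and compute and a tool call to move; the robot and the scene stay as the last step left them, time stands still between calls to the robot, and variables do not carry over. Pictures are saved under pics/ and viewed, and the job is handed in when it is done.

Besides the shell and the picture viewer there is one more tool, called by a JSON object that holds its "api" and its "payload". servo_tool: Moves the arm, as the interface text tells. Its arguments: {"type":"object","properties":{"moves":{"type":"array","items":{"type":"number"}}},"required":["moves"]}

```bash
mkdir -p pics; cat > h.py <<'E'
import numpy as np,cv2,pickle
from station import status,vision,ticket,robot
def grab(n):
    f=vision.grab_frame(n); cv2.imwrite(f'pics/{n}_{status.state()["time"]:.2f}.png',f['image']); pickle.dump(f,open(f'{n}.pkl','wb')); return f
E
python3 - <<'E'
from h import *
print(status.state()); print([a for a in dir(robot) if a[0]!='_'], robot.grip_depth)
for n in('scene','top','wrist'):
    f=grab(n); print(n,{k:(v if k not in('image','depth') else v.shape) for k,v in f.items()})
E
ls pics
```

```text
{'time': 0.0, 'joints': array([5.53116776e+01, 1.48538472e+01, 1.18707319e+00, 7.64140624e+01,
       1.04555262e-03, 8.12590511e+01]), 'qvel': array([-0.01139768, -0.0498867 , -0.03770691, -0.02400278, -0.06180702,
        0.03342535]), 'joint_efforts': array([ 1.93097699e-04, -5.55643094e+01,  3.44527173e+01,  1.38698041e-02,
       -1.69919144e-04,  2.01753051e-05]), 'eef_pos': array([0.24046478, 0.49433149, 0.23061845]), 'ee_rot': array([-1.79920261e+02, -1.33178842e-02,  1.54052616e+02]), 'wrist_force': array([ 0.11347695, -0.48020911, -0.00434925]), 'torque': array([ 0.03772317, -0.02395411, -0.03082152]), 'opening': 1.0018235691061506}
['Unreachable', 'grip_depth'] 0.0187
scene {'image': (420, 560, 3), 'depth': (420, 560), 'fx': 394.2305349698564, 'fy': 394.2305349698564, 'cx': 271.80263919979706, 'cy': 209.0406971812037, 'position': array([0.88884031, 0.39682256, 0.51958695]), 'attitude': array([ 48.70709882,  -1.02410128, 139.67866001])}
top {'image': (420, 560, 3), 'depth': (420, 560), 'fx': 416.9135485741648, 'fy': 416.9135485741648, 'cx': 276.7212963353257, 'cy': 206.82736690710928, 'position': array([0.42119502, 0.02828689, 0.86301556]), 'attitude': array([  7.3875617 ,  -0.78777848, -89.74251386])}
wrist {'image': (420, 560, 3), 'depth': (420, 560), 'fx': 289.20756536891724, 'fy': 289.20756536891724, 'cx': 280.2785138890794, 'cy': 207.35688877137486, 'hand_eye': array([[ 1.16964639e-03,  9.55206171e-01,  2.95938851e-01,
         7.54840585e-02],
       [ 9.99999302e-01, -1.06726293e-03, -5.07501580e-04,
         3.06837271e-04],
       [-1.68924075e-04,  2.95939238e-01, -9.55206752e-01,
        -1.42119532e-01],
       [ 0.00000000e+00,  0.00000000e+00,  0.00000000e+00,
         1.00000000e+00]])}
scene_0.05.png
top_0.10.png
wrist_0.15.png
```

View pics/scene_0.05.png

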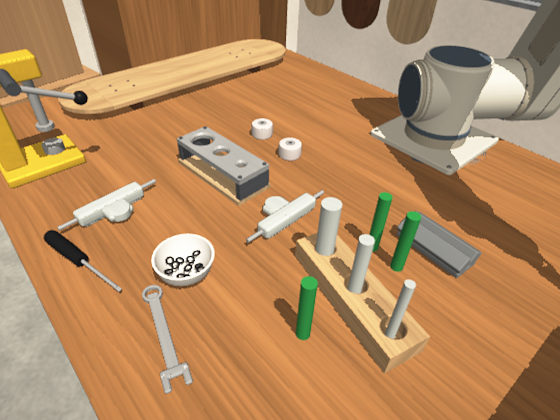

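View pics/top_0.10.png

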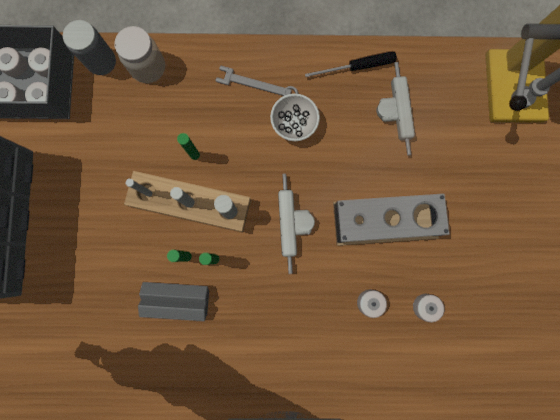

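The scene view shows the rack holding three grey rods: thick at (328,225), middle at (362,263) and thin at (402,308). The green rods at (380,220), (405,240) and (307,308) are look-alikes. The gauge is at (222,158), with its widest hole at the far left. In the top view the same rods are at (225,205), (180,195) and (135,185), and the holes are at (425,215), (393,217) and (359,219). The target is the grey rod in the centre of the rack; I'll confirm that in a crop.

```bash
python3 - <<'E'
from h import *
a=cv2.imread('pics/top_0.10.png')
c1=cv2.resize(a[165:240,115:260],None,fx=5,fy=5,interpolation=cv2.INTER_CUBIC)
c2=cv2.resize(a[190:250,325:455],None,fx=5,fy=5,interpolation=cv2.INTER_CUBIC)
w=max(c1.shape[1],c2.shape[1])
pad=lambda c:cv2.copyMakeBorder(c,0,0,0,w-c.shape[1],cv2.BORDER_CONSTANT)
o=np.vstack([pad(c1),pad(c2)]);print(o.shape,c1.shape)
cv2.imwrite('pics/crop1.png',o[:600*2] if 0 else cv2.resize(o,None,fx=.85,fy=.85))
s=cv2.imread('pics/scene_0.05.png')
cv2.imwrite('pics/crop2.png',cv2.resize(s[190:370,280:440],None,fx=3.3,fy=3.3))
E
```

```text
(675, 725, 3) (375, 725, 3)
```

View pics/crop1.png

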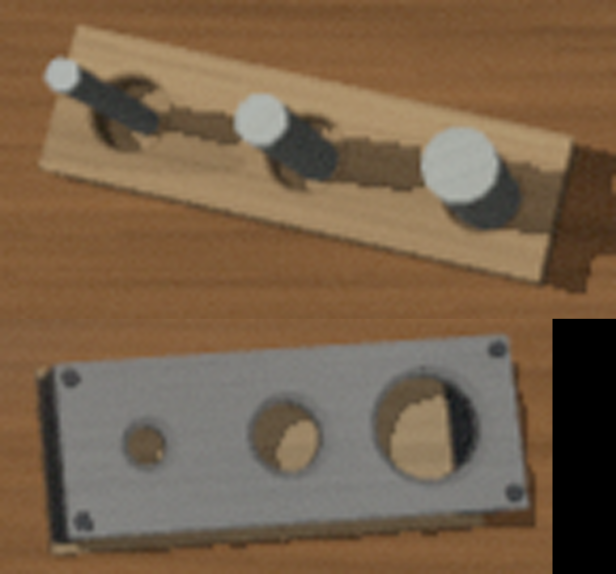

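View pics/crop2.png

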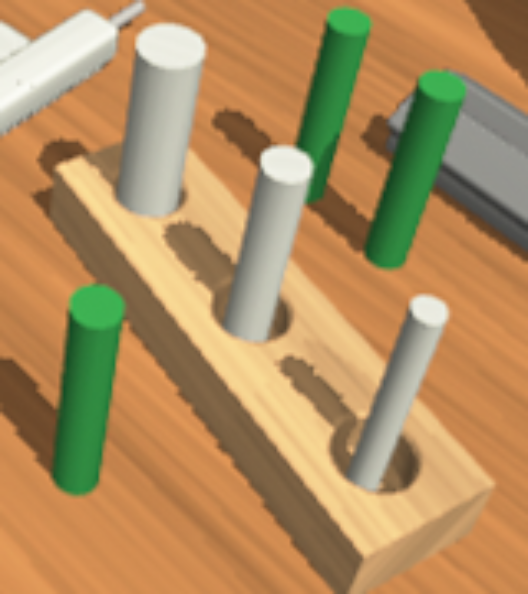

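View pics/wrist_0.15.png

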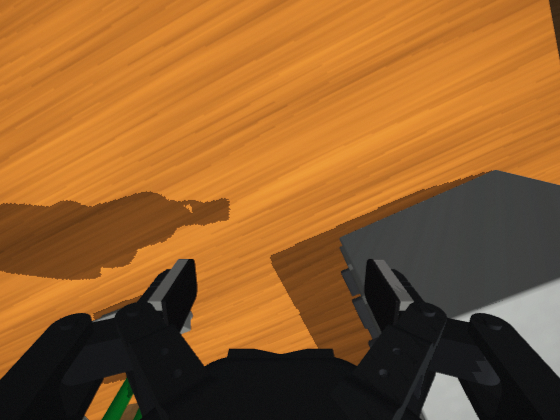

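The crop confirms it: in the grey row the middle rod (top view about (177,193)) is clearly the middle thickness of the three. Next I measure by casting rays.

```bash
cat >> h.py <<'E'
from scipy.spatial.transform import Rotation as Ro
def pose(f,st=None):
    if 'position' in f: return np.array(f['position']),Ro.from_euler('xyz',f['attitude'],degrees=True).as_matrix()
    T=np.eye(4);T[:3,:3]=Ro.from_euler('xyz',st['ee_rot'],degrees=True).as_matrix();T[:3,3]=st['eef_pos']
    T=T@f['hand_eye'];return T[:3,3],T[:3,:3]
def ray(f,uv,z,st=None):
    p,R=pose(f,st);u,v=uv
    d=R@np.array([(u-f['cx'])/f['fx'],-(v-f['cy'])/f['fy'],-1]);return p+d*(z-p[2])/d[2]
def proj(f,X,st=None):
    p,R=pose(f,st);c=R.T@(np.array(X)-p);return np.array([f['cx']+f['fx']*c[0]/-c[2],f['cy']+f['fy']*c[1]/c[2]])
E
python3 - <<'E'
from h import *
t=pickle.load(open('top.pkl','rb'));s=pickle.load(open('scene.pkl','rb'))
# tops: bright low-sat pixels
for n,f,c in(('top',t,(176.6,193.2)),('scene',s,(280+286/3.3,190+163/3.3))):
    hsv=cv2.cvtColor(f['image'],cv2.COLOR_BGR2HSV)
    print(n,hsv[int(c[1]),int(c[0])])
    m=((hsv[...,1]<50)&(hsv[...,2]>(190 if n=='top' else 212))).astype(np.uint8)
    k,l,st,ce=cv2.connectedComponentsWithStats(m)
    i=l[int(c[1]),int(c[0])]; print(i,st[i],ce[i],ray(f,ce[i],.135)); print(' depth',f['depth'][int(c[1]),int(c[0])])
# holes by depth in top: points whose z<0.055
im=t['image'];hsv=cv2.cvtColor(im,cv2.COLOR_BGR2HSV)
for n,f,g in(('top',t,[(425.5,215.4),(392.3,217.5),(359.1,219.2)]),):
    H=[]
    for c in g:
        H.append(ray(f,c,.062));print(n,H[-1])
    print(np.linalg.norm(H[0]-H[1]),np.linalg.norm(H[1]-H[2]))
    for h in H: print(proj(s,h))
    # 3D plate from depth
    
im=s['image'];cv2.imwrite('pics/crop3.png',cv2.resize(im[115:200,165:285],None,fx=6,fy=6,interpolation=cv2.INTER_CUBIC))
E
```

```text
top [ 45   9 177]
0 [     0      0    560    420 235200] [279.5 209.5] [0.51092836 0.01378954 0.135     ]
 depth 0.73497593
scene [ 33  12 235]
30 [359 234  16  12 136] [366.44852941 239.55147059] [0.54075098 0.19727866 0.135     ]
 depth 0.5406093
top [ 0.51013668 -0.27128545  0.062     ]
top [ 0.50565394 -0.20642993  0.062     ]
top [ 0.50196461 -0.14181839  0.062     ]
0.06501024963690975 0.06471679297730212
[202.81208298 138.09635422]
[221.44355658 149.99435446]
[241.2963028  163.00596548]
```

View pics/crop3.png

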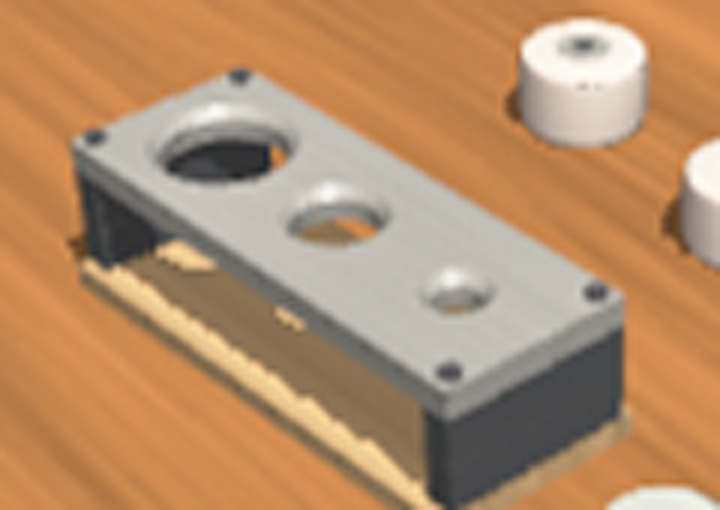

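The scene crop shows the hole rims centred at about (202.7,138.8), (221.2,150.7) and (241.2,163.7). That is within 0.7 px of the holes projected from the top view, so the two views agree.

```bash
python3 - <<'E'
from h import *
t=pickle.load(open('top.pkl','rb'));s=pickle.load(open('scene.pkl','rb'))
hsv=cv2.cvtColor(t['image'],cv2.COLOR_BGR2HSV)
for th in(140,155):
    m=((hsv[...,1]<50)&(hsv[...,2]>th)).astype(np.uint8);k,l,st,ce=cv2.connectedComponentsWithStats(m)
    i=l[193,177];print(st[i],ce[i],ray(t,ce[i],.135))
P=ray(t,ce[i],.135);print(proj(s,P))
# other tops and rack axis
for c in((115+63/4.25,165+74/4.25),(115+460/4.25,165+165/4.25)):print(ray(t,c,.135))
# greens tops
m=cv2.inRange(hsv,(50,120,60),(75,255,255));
# middle rod foot visible in top: bottom of rod at rack z=.04 approx; use scene view base
print('socket/rod base scene',ray(s,(280+250/3.3,190+318/3.3),.04))
# point cloud of rod from scene depth
p,R=pose(s);v,u=np.mgrid[0:420,0:560];d=s['depth']
X=np.stack([(u-s['cx'])/s['fx']*d,-(v-s['cy'])/s['fy']*d,-d],-1)@R.T+p
near=(np.hypot(X[...,0]-P[0],X[...,1]-P[1])<.03)&(d>0)
for z in(.05,.07,.09,.11,.128):
    q=X[near&(abs(X[...,2]-z)<.008)];print(z,len(q),q.mean(0).round(4),q.min(0).round(3),q.max(0).round(3))
st=status.state()
for n,T in(('rod',P),('wide',(.5101,-.2713,0)),('mid',(.5057,-.2064,0))):print(n,np.hypot(*T[:2]),np.degrees(np.arctan2(T[1],T[0])))
print(st['eef_pos'],st['ee_rot'])
E
```

```text
[170 187  12  12 117] [175.69230769 192.55555556] [0.53989193 0.19693116 0.135     ]
[170 187  12  12 110] [175.69090909 192.41818182] [0.54013716 0.19694234 0.135     ]
[366.54480255 239.21073829]
[0.55748445 0.27830323 0.135     ]
[0.52037868 0.1128406  0.135     ]
socket/rod base scene [0.54511375 0.20157666 0.04      ]
0.05 101 [0.5475 0.2006 0.0498] [0.536 0.189 0.042] [0.552 0.208 0.057]
0.07 112 [0.5472 0.2007 0.0701] [0.536 0.188 0.062] [0.552 0.208 0.078]
0.09 114 [0.5473 0.2007 0.0901] [0.538 0.189 0.082] [0.552 0.208 0.098]
0.11 122 [0.5474 0.2004 0.1101] [0.537 0.189 0.102] [0.552 0.208 0.118]
0.128 247 [0.5433 0.1983 0.1303] [0.528 0.186 0.12 ] [0.552 0.208 0.135]
rod 0.5749212418927653 20.03263568572548
wide 0.5777592058980973 -28.006568730328517
mid 0.5461990937378055 -22.202685711150433
[0.24052117 0.49440621 0.23082276] [-1.79944166e+02 -7.04960662e-03  1.54056858e+02]
```

{"api": "servo_tool", "payload": {"moves": [0,0,0,-0.115,0.2,0,0,0,-0.115,0.2,-0.04,-0.025,0,0,0.2,-0.04,-0.025,0,0,0.2,-0.04,-0.025,0,0,0.2,-0.04,-0.025,0,0,0.2,-0.04,-0.025,0,0,0.2,-0.04,-0.025,0,0,0.2,-0.04,-0.025,0,0,0.2,-0.04,-0.025,0,0,0.2,-0.038,-0.024,0,0,0.2,0,0,0,0,0.2]}}

```text
time: 1.65
eef_pos: [0.542, 0.1948, 0.2303]
ee_rot: [-180.0, -0.0, 167.0]
wrist_force: [0.2, 1.3, -0.3]
opening: 0.6
```

```bash
cat >> h.py <<'E'
def go(T,st=None):
    st=st or status.state();R=Ro.from_euler('xyz',st['ee_rot'],degrees=True).as_matrix()
    return (R.T@(np.array(T)-st['eef_pos'])).round(4)
E
python3 - <<'E'
from h import *
st=status.state();f=grab('wrist');print(st['time'],st['eef_pos'],st['ee_rot'],st['opening'])
cv2.imwrite('pics/w2.png',f['image']);print(proj(f,(.5402,.1970,.135),st),go((.5402,.1970,.0863),st))
E
```

```text
1.65 [0.54203183 0.19475698 0.23031415] [-1.79955432e+02 -4.70077258e-02  1.67032614e+02] 0.6002804172980944
[281.96452805 206.95408617] [0.0022 0.0019 0.144 ]
```

View pics/w2.png

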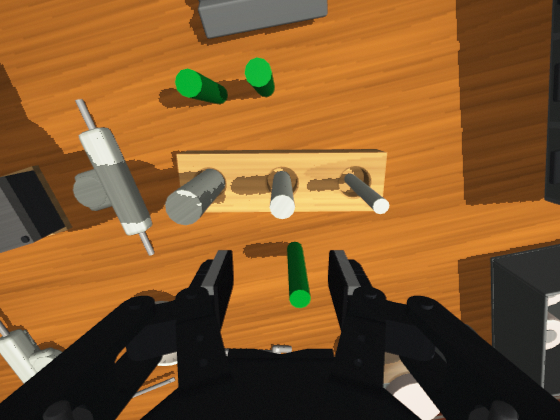

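The wrist view shows the middle rod's top at (282,206), against a predicted (282,207). Its thick and thin neighbours are at (188,207) and (380,206). I'll descend and grip.

{"api": "servo_tool", "payload": {"moves": [0.002,0.002,0.03,0,0.2,0,0,0.03,0,0.2,0,0,0.03,0,0.2,0,0,0.02,0,0.2,0,0,0.02,0,0.2,0,0,0.014,0,0.2,0,0,0,0,0.2,0,0,0,0,-1,0,0,0,0,-1,0,0,0,0,-1,0,0,0,0,-1,0,0,0,0,-1]}}

```text
time: 3.2
eef_pos: [0.5392, 0.1995, 0.088]
ee_rot: [180.0, 0.1, 167.2]
wrist_force: [-0.3, 0.4, 7.9]
opening: 0.242
```

{"api": "servo_tool", "payload": {"moves": [0,0,-0.01,0,-1,0,0,-0.02,0,-1,0,0,-0.02,0,-1,0,0,-0.03,0,-1,0,0,-0.03,0,-1,0,0,-0.03,0,-1,0,0,-0.02,0,-1,0,0,0,0,-1]}}

```text
time: 4.2
eef_pos: [0.5392, 0.1994, 0.2488]
ee_rot: [179.9, 0.1, 167.2]
wrist_force: [-0.2, 0.1, -2.1]
opening: 0.243
```

```bash
python3 - <<'E'
from h import *
st=status.state();print(st['time'],st['eef_pos'],st['ee_rot'],st['opening'],st['wrist_force'])
s=grab('scene');cv2.imwrite('pics/s2.png',s['image'])
st=status.state();f=grab('wrist');cv2.imwrite('pics/w3.png',f['image'])
print(go((.5101,-.2713,.235)))
E
```

```text
4.2 [0.53920167 0.19944398 0.24878473] [1.79941301e+02 1.36660804e-01 1.67230728e+02] 0.2434580557490747 [-0.2310459   0.10934394 -2.0767897 ]
[-0.0763 -0.4652  0.0118]
```

View pics/s2.png

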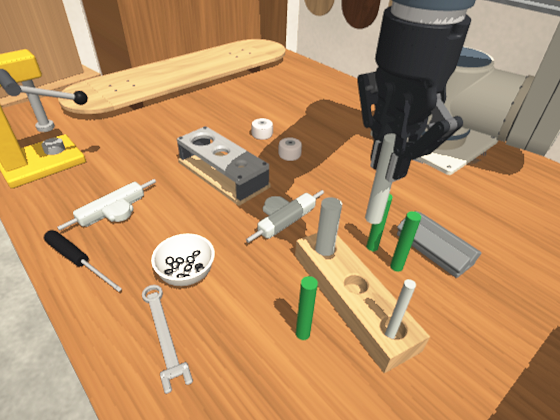

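View pics/w3.png

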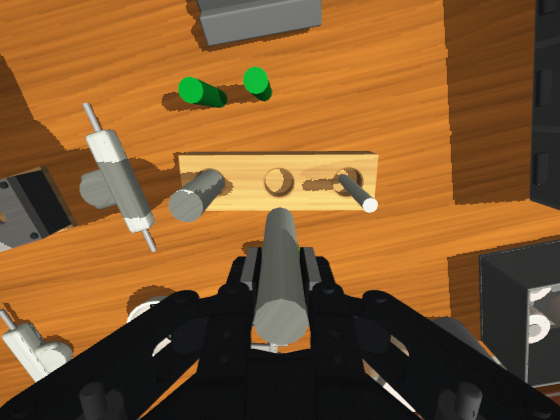

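The rod is held between the fingers and has left its socket. Its foot is at (375,222) in the scene view and its top is near (392,140). Next I check the in-hand tilt from the depth image.

```bash
cat >> h.py <<'E'
def rodfit(f,c,rad=.04,z0=.15,z1=.3,st=None):
    p,R=pose(f,st);v,u=np.mgrid[0:420,0:560];d=f['depth']
    X=np.stack([(u-f['cx'])/f['fx']*d,-(v-f['cy'])/f['fy']*d,-d],-1)@R.T+p
    hsv=cv2.cvtColor(f['image'],cv2.COLOR_BGR2HSV)
    m=(d>0)&(hsv[...,1]<60)&(hsv[...,2]>100)&(np.hypot(X[...,0]-c[0],X[...,1]-c[1])<rad)&(X[...,2]>z0)&(X[...,2]<z1)
    X=X[m];view=np.array([p[0]-c[0],p[1]-c[1],0]);view/=np.linalg.norm(view)
    # axis fit: fixed radius cylinder by least squares
    from scipy.optimize import least_squares
    def res(q):
        a=np.array([q[2],q[3],1]);a/=np.linalg.norm(a);o=np.array([q[0],q[1],(z0+z1)/2])
        return np.linalg.norm(np.cross(X-o,a),axis=1)-.011
    r=least_squares(res,[c[0],c[1],0,0],loss='soft_l1',f_scale=.001)
    return len(X),X[:,2].min(),X[:,2].max(),r.x,np.sqrt(np.mean(r.fun**2))
E
python3 - <<'E'
from h import *
s=pickle.load(open('scene.pkl','rb'))
print(rodfit(s,(.5392,.1994),.03,.18,.29)); print(rodfit(s,(.5392,.1994),.03,.16,.225))
print(proj(s,(.5392,.1994,.176)),proj(s,(.5392,.1994,.296)))
E
```

```text
(1262, np.float64(0.18016237912092742), np.float64(0.28969139579864517), array([0.54047671, 0.19897949, 0.00635502, 0.02077185]), np.float64(0.002850843575786259))
(510, np.float64(0.1764661106287403), np.float64(0.22497810427487736), array([ 0.54030594,  0.19833564, -0.00087002, -0.00131118]), np.float64(0.0006231297802070298))
[374.06893396 217.78708135] [394.75789097 137.16937494]
```

{"api": "servo_tool", "payload": {"moves": [-0.004,-0.02,0,0,-1,-0.0075,-0.045,0,0,-1,-0.0075,-0.045,0,0,-1,-0.0075,-0.045,0,0,-1,-0.0075,-0.045,0,0,-1,-0.0075,-0.045,0,0,-1,-0.0075,-0.045,0,0,-1,-0.0075,-0.045,0,0,-1,-0.0075,-0.045,0,0,-1,-0.0075,-0.045,0,0,-1,-0.004,-0.04,0,0,-1,0,0,0,0,-1]}}

```text
time: 5.8
eef_pos: [0.5082, -0.2738, 0.2458]
ee_rot: [180.0, -0.1, 167.0]
wrist_force: [0.1, -0.5, -0.5]
opening: 0.242
```

```bash
python3 - <<'E'
from h import *
st=status.state();print(st['time'],st['eef_pos'],st['ee_rot'],st['opening'],st['wrist_force'])
s=grab('scene');c=st['eef_pos'];print(rodfit(s,c[:2],.03,.16,.225));print(go((.509,-.2703,st['eef_pos'][2]-.085)))
st=status.state();f=grab('wrist');cv2.imwrite('pics/w4.png',f['image'])
for h in((.5101,-.2713,.062),(.5057,-.2064,.062),(.502,-.1418,.062)):print(proj(f,h,st))
t=grab('top');cv2.imwrite('pics/t4.png',cv2.resize(t['image'][120:300,280:520],None,fx=3,fy=3));print(rodfit(t,c[:2],.03,.16,.225))
E
```

```text
5.8 [ 0.5081586  -0.27380733  0.24580201] [ 1.79980989e+02 -1.24421717e-01  1.67007151e+02] 0.24154989048037806 [ 0.06534442 -0.49592603 -0.48366978]
(267, np.float64(0.17140793542122884), np.float64(0.2248553040246422), array([ 0.50956582, -0.27513273,  0.004393  ,  0.00835406]), np.float64(0.0011410266076161265))
[-0.0003  0.002   0.0853]
[280.90517722 187.61819441]
[335.67027296 171.53378454]
[392.08003167 155.58341325]
(7, np.float64(0.17203092528811215), np.float64(0.17643621293928002), array([ 0.51188408, -0.26672795,  0.12133598,  0.28941673]), np.float64(0.00017448974934426183))
```

View pics/w4.png

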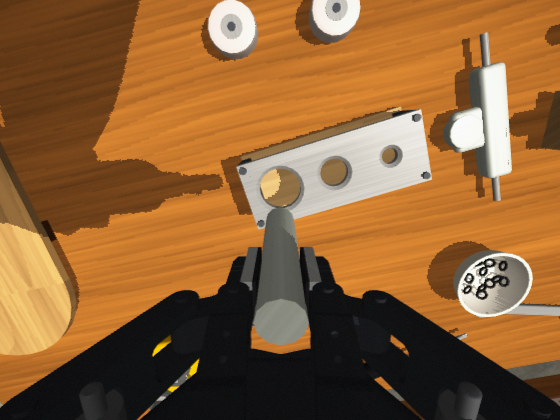

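The wrist view shows the wide, middle and narrow holes at (281,187), (335,171) and (391,155), all within 1 px of their predicted positions. I'll lower the drift into the wide hole.

{"api": "servo_tool", "payload": {"moves": [0,0.003,0.02,0,-1,0,0,0.03,0,-1,0,0,0.03,0,-1,0,0,0.015,0,-1,0,0,0.015,0,-1,0,0,0.015,0,-1,0,0,0.015,0,-1,0,0,0,0,-1,0,0,0,0,-1,0,0,0,0,-1]}}

```text
time: 7.2
eef_pos: [0.5106, -0.2681, 0.1079]
ee_rot: [-180.0, 0.1, 167.2]
wrist_force: [-0.6, 1.4, -1.5]
opening: 0.24
```

```bash
python3 - <<'E'
from h import *
st=status.state();print(st['time'],st['eef_pos'],st['ee_rot'],st['opening'],st['wrist_force'])
s=grab('scene');c=st['eef_pos'];print(rodfit(s,c[:2],.03,.066,.09));cv2.imwrite('pics/s5.png',cv2.resize(s['image'][20:210,130:330],None,fx=3,fy=3))
E
```

```text
7.2 [ 0.51060308 -0.26812766  0.1078934 ] [-1.79975933e+02  5.68631513e-02  1.67230633e+02] 0.23958998328881712 [-0.61616162  1.35272665 -1.54879373]
(99, np.float64(0.06614709880437308), np.float64(0.08991781370932983), array([ 0.51239658, -0.26910066, -0.03484081, -0.01875596]), np.float64(0.0011746712304643795))
```

View pics/s5.png

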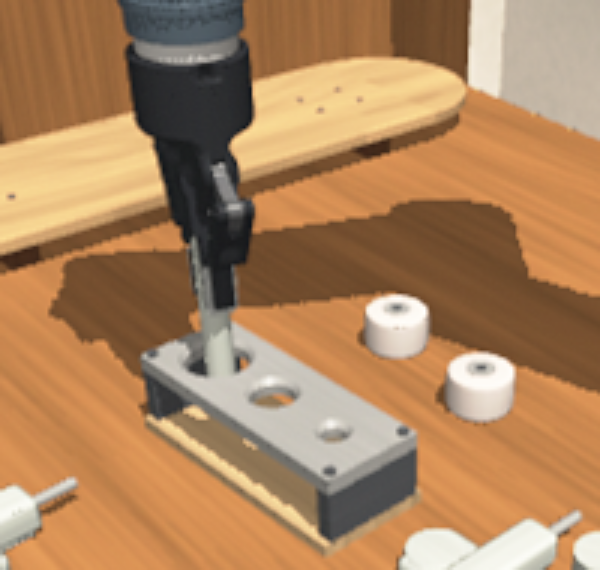

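The foot is visibly inside the wide hole, with the drift's centre about 34 mm above the plate against a limit of 46 mm. Next I draw it out and go to the middle hole.

{"api": "servo_tool", "payload": {"moves": [0,0,-0.02,0,-1,0,0,-0.03,0,-1,0,0,-0.02,0,-1,0,0,0,0,-1,0.005,0.02,0,0,-1,0.005,0.02,0,0,-1,0.005,0.02,0,0,-1,0.003,0,0,0,-1,0,0,0,0,-1,0,0,0,0,-1]}}

```text
time: 8.5
eef_pos: [0.5061, -0.2057, 0.1773]
ee_rot: [-180.0, 0.0, 167.2]
wrist_force: [0.7, 0.0, -1.3]
opening: 0.242
```

```bash
python3 - <<'E'
from h import *
for i in range(3):
    st=status.state();s=grab('scene');c=st['eef_pos'];print(st['time'],c,rodfit(s,c[:2],.03,.09,.15))
print(go((.5045,-.2054,c[2])),st['wrist_force'],st['opening'])
st=status.state();f=grab('wrist');cv2.imwrite('pics/w6.png',f['image'])
for h in((.5101,-.2713,.062),(.5057,-.2064,.062),(.502,-.1418,.062)):print(proj(f,h,st))
E
```

```text
8.5 [ 0.50610515 -0.20572302  0.17727571] (223, np.float64(0.10153098292478036), np.float64(0.14995453997337604), array([ 0.50792055, -0.20698155, -0.00516355,  0.01383952]), np.float64(0.0009631191691964069))
8.55 [ 0.50608147 -0.20581625  0.17720868] (225, np.float64(0.10232424943890889), np.float64(0.14997321993135576), array([ 0.5078436 , -0.20698717,  0.00227238,  0.01305579]), np.float64(0.001040745003569653))
8.6 [ 0.50604295 -0.20582869  0.17718381] (225, np.float64(0.10203578945422098), np.float64(0.14988994219447688), array([ 0.50765542, -0.20706344,  0.00081327,  0.00952374]), np.float64(0.000955417808133242))
[ 0.0016  0.     -0.    ] [ 0.18169093 -0.32860408 -1.43544529] 0.246310709357069
[213.23062896 221.60063052]
[279.12050739 202.71537218]
[347.55297659 183.84931362]
```

View pics/w6.png

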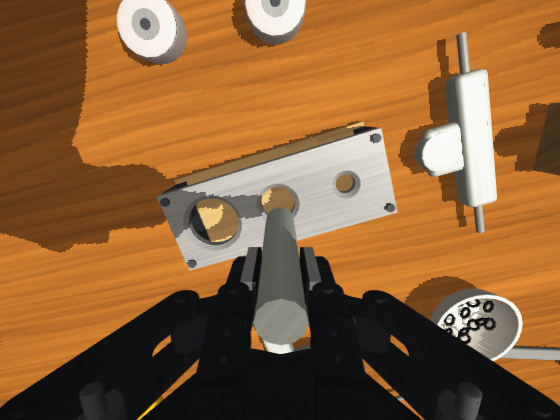

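The middle hole is at (279,203), where predicted, with the rod in line above it. I'll lower most of the way.

{"api": "servo_tool", "payload": {"moves": [0.0015,0,0.015,0,-1,0,0,0.012,0,-1,0,0,0.012,0,-1,0,0,0.012,0,-1,0,0,0.012,0,-1,0,0,0.012,0,-1,0,0,0.008,0,-1,0,0,0,0,-1,0,0,0,0,-1]}}

```text
time: 9.82
eef_pos: [0.5048, -0.2052, 0.0946]
ee_rot: [-180.0, 0.0, 167.2]
wrist_force: [-0.8, -1.3, -1.0]
opening: 0.24
```

```bash
python3 - <<'E'
from h import *
st=status.state();print(st['time'],st['eef_pos'],st['ee_rot'],st['opening'],st['wrist_force'])
s=grab('scene');c=st['eef_pos'];print(rodfit(s,c[:2],.03,.065,.08));cv2.imwrite('pics/s7.png',cv2.resize(s['image'][20:210,130:330],None,fx=3,fy=3))
print(ray(s,(221.2,150.7),.062))
E
```

```text
9.825 [ 0.50477988 -0.2051518   0.0946246 ] [-1.7999049e+02  3.3785922e-02  1.6723526e+02] 0.23999701397959552 [-0.79937673 -1.3183779  -0.98891547]
(63, np.float64(0.06597199440940182), np.float64(0.07996338297837141), array([ 0.5066401 , -0.205953  , -0.04341332, -0.00342639]), np.float64(0.0010398015878276936))
[ 0.50760763 -0.20451656  0.062     ]
```

View pics/s7.png

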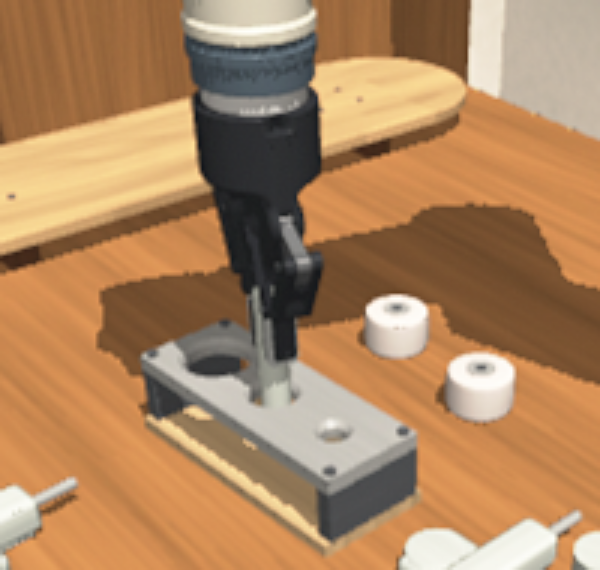

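The drift is inside the middle hole with no side load, and its foot should be about 10 mm above the board. I'll lower it gently until it touches.

{"api": "servo_tool", "payload": {"moves": [0,0,0.003,0,-1,0,0,0.003,0,-1,0,0,0.003,0,-1,0,0,0.002,0,-1,0,0,0,0,-1,0,0,0,0,-1]}}

```text
time: 10.62
eef_pos: [0.5046, -0.205, 0.0833]
ee_rot: [-180.0, -0.0, 167.2]
wrist_force: [0.5, -0.2, -0.9]
opening: 0.242
```

{"api": "servo_tool", "payload": {"moves": [0,0,0.001,0,-1,0,0,0.001,0,-1,0,0,0,0,-1]}}

```text
time: 11.0
eef_pos: [0.505, -0.2052, 0.0829]
ee_rot: [-180.0, 0.1, 167.2]
wrist_force: [-3.3, 2.9, 14.0]
opening: 0.241
```

The force has risen to 14 N, so the foot is on the board. I'll ease back, open, and then withdraw.

{"api": "servo_tool", "payload": {"moves": [0,0,-0.001,0,-1,0,0,0,0,-0.4,0,0,0,0,-0.2,0,0,0,0,0.1,0,0,0,0,0.2,0,0,0,0,0.2]}}

```text
time: 11.75
eef_pos: [0.5045, -0.205, 0.0822]
ee_rot: [180.0, -0.0, 167.2]
wrist_force: [0.6, 0.2, -0.4]
opening: 0.6
```

```bash
python3 - <<'E'
from h import *
st=status.state();print(st['time'],st['eef_pos'],st['opening'],st['wrist_force'])
f=grab('wrist');cv2.imwrite('pics/w8.png',f['image'])
E
```

```text
11.75 [ 0.50454273 -0.20502007  0.08221853] 0.6002527008649815 [ 0.55871879  0.19930274 -0.36281578]
```

View pics/w8.png

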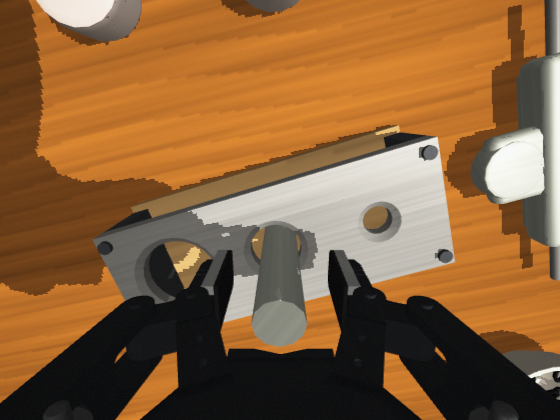

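The fingers are open at about x 220 and x 340, and the rod stands free between them at x 280 in the middle hole. I'll retract straight up.

{"api": "servo_tool", "payload": {"moves": [0,0,-0.01,0,0.2,0,0,-0.02,0,0.2,0,0,-0.03,0,0.2,0,0,-0.03,0,0.2,0,0,-0.03,0,0.2,0,0,-0.02,0,0.2,0.03,0.04,0,0,0.2,0.03,0.04,0,0,0.2,0,0,0,0,0.2,0,0,0,0,0.2,0,0,0,0,0.2]}}

```text
time: 13.18
eef_pos: [0.4642, -0.1145, 0.2224]
ee_rot: [-180.0, 0.0, 167.2]
wrist_force: [0.2, -1.0, 0.7]
opening: 0.6
```

```bash
python3 - <<'E'
from h import *
st=status.state();print(st['time'],st['eef_pos'],st['opening'],st['wrist_force'])
s=grab('scene');print(rodfit(s,(.506,-.206),.03,.066,.128));print(rodfit(s,(.506,-.206),.03,.066,.2)[:3]);cv2.imwrite('pics/s9.png',cv2.resize(s['image'][20:210,130:330],None,fx=3,fy=3))
t=grab('top');cv2.imwrite('pics/t9.png',t['image'])
E
```

```text
13.175 [ 0.46416029 -0.11452224  0.22236465] 0.599663813798136 [ 0.20885997 -1.03815011  0.71227022]
(305, np.float64(0.06607314949149867), np.float64(0.1279221614747511), array([ 0.50637046, -0.20623948,  0.00131165, -0.00230557]), np.float64(0.0016464254970303717))
(319, np.float64(0.06607314949149867), np.float64(0.12888379986594872))
```

View pics/s9.png

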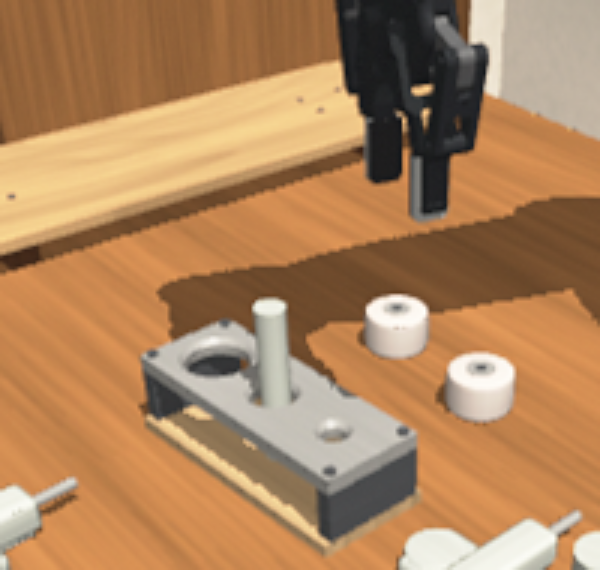

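The drift stands upright in the middle hole, its top at z ≈ 0.129, and the gripper is clear. I'll hand in the job.

```bash
python3 -c "
from h import *
print(ticket.sign_off())"
```

```text
the job is handed in; nothing more can be done
None
```

I gauged the middle-thick drift and handed the job in at about 13 s, with the drift left standing in the middle hole. The hand-in gives no verdict, so I only have my own checks.

- **Wide hole:** I pushed the foot of the 22 mm grey drift, the one in the middle of the rack, through the widest hole. Its centre came down to about 34 mm above the plate (limit 46 mm), and then I drew it out.
- **Middle hole:** I lowered it, still held, until it touched the base board. The force rose to 14 N at contact. Then I let go and retracted.
- **Narrow hole:** I did not try it, because a 22 mm rod cannot pass an 18 mm hole.

**Final checks (scene camera):**
- The drift is upright, tilted less than 0.01 rad, and stands within about 2 mm of the hole's axis.
- Its top is at about 0.129 m, which puts its centre about 7 mm above the plate. The allowed range is 0 to 16 mm.
- The gripper is open and well clear, and the wrist force is near zero.

**Disagreements:** the scene and top views place the middle hole about 2–3 mm apart, within the hole's 5 mm of clearance all round. Cylinder fits on very short stretches of rod showed up to 0.04 rad of tilt, while the longer final fit showed none. The one top-view fit I ran, with the drift held over the wide hole, had only 7 points, so I disregarded it. I did not use the final top picture.

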